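# Find the rocking jar lid on the hall table and press it home

### The arm

A 6-joint arm with a two-finger parallel gripper is mounted at the origin on the work surface. World frame = base frame: x ahead of the robot, y to its left, z up, the work surface at z = 0. Lengths are in m, angles in rad, forces in N, time in s.
With the tool pointing down it reaches from about 0.25 to 0.775 m from the base axis. Payload 4 kg.
Tool frame: the origin (TCP) lies midway between the tips of the shut fingers; the grasp point (between the pads) lies 19 mm behind it; z points along the fingers, y is the line along which they close (so a half turn about z gives the same grasp; the last joint's range is limited). The gripper opens to 94 mm and grips with 3 to 60 N. Pads are 16 mm wide; open, the fingers measure 119 mm over their backs; the gripper's body (75 mm by 177 mm) begins 78 mm behind the grasp point.
Start: joints at [1.088, 0.087, 1.371, -0, 1.684, -0.103], TCP at [0.204, 0.511, 0.206] pointing down, gripper open.
Joint ranges: [-3.1, 3.1], [-0.76, 2.03], [0.27, 2.55], [-1.08, 4.22], [0.17, 2.65], [-2.57, 2.57]. Speed limits (rad/s): [2.79, 2.79, 3.14, 3.14, 3.14, 3.14].

### API

Orientations are given as [roll, pitch, yaw] about the fixed x, y, z axes, in that order (R = Rz(yaw) Ry(pitch) Rx(roll)).
In Python, from bench import get_obs, snapshot, close_job gives the robot as it stands. The module is installed in compiled form; this text tells all that it offers.
- The arm moves only by the tool drive_tool, never from a script. Its argument "commands" is a list of rows, each a list of 6 numbers: the shift along the tool's x, y, z in units of 0.04 m (1.0 is 0.04 m), then the turn, a rotation vector about the tool's x, y, z in units of 0.1 rad (1.0 is 0.1 rad). In form: [[dx, dy, dz, wx, wy, wz], ...]. A call has 1 to 20 rows; each row shifts and turns the commanded pose from where the row before left it, along the tool's axes as they then stand; what a row does not reach is not made up. A row lasts 1/8 s, in which the tool goes at most 62.5 mm and 10.7 degrees, less where a joint would pass 70% of its speed; a pose out of reach is approached as far as the arm can. A call with a number of a shift or a turn outside -1 to 1 is refused whole. A call with a gripper value outside its range is refused whole. "gripper" is the closure, from 0 (fully open) to 1 (shut), set as the call begins (left out, the last holds). The fingers move at their own pace and stop on an object; the grip force is fixed at half the most. Time passes only in rows, so rows that do not move let the fingers close. It gives the time, the measured TCP pose, the force, the opening and the grip force at its end, in the units of the state.
- get_obs(): the state, without advancing time (a new reading comes with each control period).
- snapshot(name): name is "scene" or "top" or "wrist"; returns a dict with "image" (400x640x3 uint8, blue, green, red), "range_z" (400x640 float32, m along the optical axis (not along the pixel's ray), 0 where there is no reading), "fx", "fy", "cx", "cy" (pixels), "rvec" (rotation vector, rad) and "tvec" (3), from world to camera coordinates, as OpenCV has them. Camera axes: x right, y down, z forward; pixel columns grow to the right and rows downward; lengths in m; the calibration is good to about 2 mm. A picture is of the moment at which its call begins.
- close_job(): hands the job in; it is judged then, once.
The state is a dict: "time": time; "joint_positions": joint angles; "qvel": joint speeds; "joint_torque": joint torques, N m; "tool_pos": TCP position; "ee_rot": TCP orientation; "wrist_force": force on the tool from outside, world axes, zero at the start; "wrist_torque": the same for the moment, N m; "width": finger opening in m; "finger_force": force on a finger pad.
Only numpy, scipy, OpenCV 4.12 (cv2) and the standard library are available. Lean on these libraries where they do the work, as an engineer would, in place of code of your own. Each camera call takes 0.05 s, during which the arm holds its last target. There are 200 camera calls.

### The job

One of the four identical wooden jar lids on the hall table is not properly on its jar. Press lightly near the edge of one lid after another until you find the one that rocks, then press that lid on its middle until it sits fully down and level. Only press with the fingertips: do not lift or shift any lid, leave the other things on the table where they are, and end clear of everything.

Things in the scene. Friction and masses are not known exactly. Their poses are not given: they have to be found in the camera images.
- lid_1: Lid of one of four identical jars: plain light-wood disc 82 mm across, flat top. Origin: centre of the top, at the start level and 83 mm above the table; z up. 8 mm thick, with a 10 mm skirt hanging loosely outside the jar's mouth. The jars are white stoneware, 73 mm across, fixed; the mouth carries the lid 32 to 36 mm from its middle.
- lid_2: Lid of one of four identical jars: plain light-wood disc 82 mm across, flat top. Origin: centre of the top, at the start level and 83 mm above the table; z up. Three lids lie firmly. Under the middle of one, which may be any, a 12 mm wide inner stopper stands 4 mm too high, so that lid rocks. Lid numbers and starting heights do not tell which.
- lid_3: Lid of one of four identical jars: plain light-wood disc 82 mm across, flat top. Origin: centre of the top, at the start level and 83 mm above the table; z up. Rocking, for any lid: pressed with 2 to 5 N some 28 mm off its middle, on any side, that side sinks 2 to 4 mm (tips 0.1 to 0.13 rad) and comes back when let go. A firm lid does not tip when pressed up to 30 mm off its middle.
- lid_4: Lid of one of four identical jars: plain light-wood disc 82 mm across, flat top. Origin: centre of the top, at the start level and 83 mm above the table; z up. Seating, for any lid that rocks: pressed on its middle it stays level; at about 7 to 10 N the stopper slides in until the lid lies on the mouth, 4 mm lower than it began, and stays down.
- candle: Bystander, loose: amber glass jar candle with a brass cap, 48 mm across, 62 mm tall, among the jars. Origin: centre of its underside.
- matchbox: Bystander, loose: cardboard matchbox lying flat, 54 x 36 x 15 mm, among the jars. Origin: centre of its underside.
- owl: Bystander, loose: blue ceramic owl ornament, 90 mm across, 128 mm tall, beside the jars on the left. Origin: centre of its underside.
- keybowl: Bystander, loose: shallow brass bowl, 110 mm across, 32 mm high, on the right. Origin: centre of its underside.
- phone: Bystander, loose: black phone lying flat, 72 x 148 x 9 mm, on the left. Origin: centre of its underside.
- clothes_brush: Bystander, loose: clothes brush lying on the table on the right. Origin: on its handle's line near the table.
- tape: Bystander, loose: grey tape measure case, 60 x 34 x 60 mm, behind the jars. Origin: centre of its underside.

How it is judged:
By the outcome, as a careful person would: the job done as asked, in the order asked, and still so for the second after the job is handed in, with the robot touching nothing.
It also fails if it takes over 51 s, if anything falls off the work surface, if the arm or the gripper's body presses on something with over 40 N, if the wrist force passes 120 N, or if a joint passes its speed limit or range.

## Working session

There is one attempt and no reset: what is moved stays moved. The work goes in short steps, Python scripts to look and compute and a tool call to move; the robot and the scene stay as the last step left them, time stands still between calls to the robot, and variables do not carry over. Pictures are saved under pics/ and viewed, at most 10 in all, crops included, and the job is handed in when it is done.

Besides the shell and the picture viewer there is one more tool, called after ">>>" by a JSON object that holds its "name" and its "arguments". drive_tool: Moves the arm, as the interface text tells. Its arguments: {"type":"object","properties":{"commands":{"type":"array"},"gripper":{"type":"number"}},"required":["commands"]}

```bash
mkdir -p pics
cat > h.py <<'E'
import numpy as np, cv2
from bench import get_obs, snapshot, close_job
def cloud(s):
    R=cv2.Rodrigues(np.array(s["rvec"],float))[0]; t=np.array(s["tvec"],float).reshape(3)
    v,u=np.mgrid[0:400,0:640]; z=s["range_z"]
    P=np.stack([(u-s["cx"])/s["fx"]*z,(v-s["cy"])/s["fy"]*z,z],-1)
    W=(P-t)@R; W[z<=0]=np.nan
    return W
E
python3 - <<'E'
from h import *
o=get_obs(); print({k:np.round(v,3) for k,v in o.items()})
s=snapshot("top"); cv2.imwrite("pics/top.png",s["image"])
c=snapshot("scene"); cv2.imwrite("pics/scene.png",c["image"])
for n,s in(("top",s),("scene",c)):
    W=cloud(s); z=W[...,2]
    m=((z>.074)&(z<.092)).astype(np.uint8)
    k,l,st,ce=cv2.connectedComponentsWithStats(m)
    for i in range(1,k):
        if st[i,4]>60:
            p=W[l==i]; print(n,st[i],np.round(p.mean(0),4),np.round((p.min(0)+p.max(0))/2,4),np.round(np.ptp(p,axis=0),3),s["fx"])
E
```

```text
{'time': np.float64(0.0), 'joint_positions': array([ 1.088,  0.088,  1.372, -0.   ,  1.684, -0.103]), 'qvel': array([-0.   , -0.001,  0.001,  0.001,  0.   ,  0.001]), 'joint_torque': array([-1.0000e-03, -3.4019e+01, -3.0242e+01,  7.2000e-02,  3.3000e-02,
       -0.0000e+00]), 'tool_pos': array([0.204, 0.51 , 0.204]), 'ee_rot': array([-3.139, -0.   ,  2.762]), 'wrist_force': array([-0.218, -0.276,  0.094]), 'wrist_torque': array([ 0.006, -0.015,  0.016]), 'finger_force': np.float64(0.0), 'width': np.float64(0.094)}
top [ 94 137  21  29  86] [0.7113 0.5866 0.0826] [0.7193 0.5998 0.083 ] [0.084 0.055 0.018] 461.0025202141848
top [189 167  13  24  71] [0.6464 0.32   0.0793] [0.6476 0.3283 0.0814] [0.068 0.038 0.015] 461.0025202141848
top [256 172  28  28 598] [0.6338 0.1049 0.0834] [0.6336 0.1048 0.0828] [0.081 0.081 0.017] 461.0025202141848
top [358 175  28  28 596] [ 0.6337 -0.1977  0.0836] [ 0.6336 -0.1983  0.0826] [0.08  0.081 0.017] 461.0025202141848
top [ 53 208  29  46 155] [0.4845 0.6916 0.0828] [0.4821 0.6941 0.0829] [0.131 0.083 0.018] 461.0025202141848
top [215 221  28  28 612
[... 536 characters left out ...]
3.64382465805494
scene [252 181  27  23 469] [ 0.6352 -0.1983  0.0811] [ 0.6336 -0.2005  0.082 ] [0.085 0.083 0.015] 483.64382465805494
scene [396 191  27  25 488] [0.4851 0.2199 0.0808] [0.4835 0.2194 0.0811] [0.084 0.082 0.014] 483.64382465805494
scene [342 215  28  26 537] [0.6354 0.1041 0.0811] [0.633  0.1039 0.0819] [0.086 0.08  0.016] 483.64382465805494
scene [557 237  30  50 207] [0.4903 0.6948 0.0832] [0.4857 0.6989 0.0829] [0.126 0.095 0.018] 483.64382465805494
scene [420 256  27  18 123] [0.6665 0.3454 0.0798] [0.6606 0.3464 0.0827] [0.04  0.074 0.017] 483.64382465805494
scene [506 313  32  31 125] [0.7528 0.6027 0.0828] [0.737  0.6125 0.083 ] [0.061 0.079 0.018] 483.64382465805494
```

View pics/top.png

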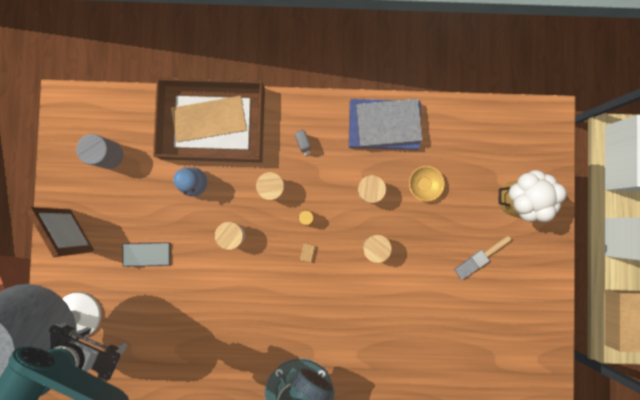

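View pics/scene.png

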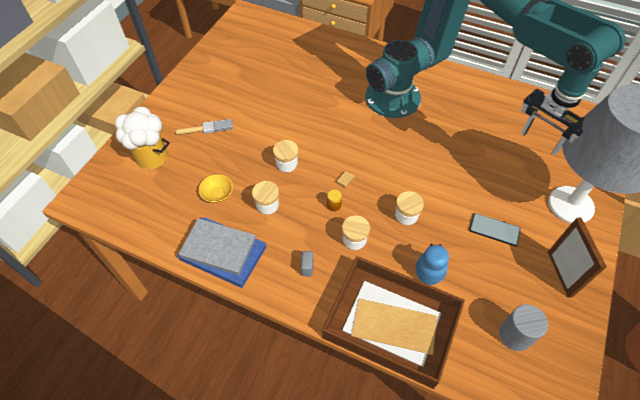

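The top view shows the lids at pixels (229,235), (270,186), (372,189) and (377,249). The scene view agrees. Both give tops at z≈0.083, with centres A(.484,.2205), B(.634,.1045), C(.634,-.199) and D(.458,-.218). The lamp stands close to the gripper, so I'll move away from it first, then turn.

>>> {"name": "drive_tool", "arguments": {"commands": [[-0.4, -0.2, 0, 0, 0, 0], [-0.8, -0.4, 0, 0, 0, 0], [-0.8, -0.4, 0, 0, 0, 0], [-0.8, -0.4, 0, 0, 0, 0], [-0.8, -0.4, 0, 0, 0, 0], [-0.8, -0.4, 0, 0, 0, 0], [0, 0, 0, 0, 0, -1], [0, 0, 0, 0, 0, -1], [0, 0, 0, 0, 0, -1], [0, 0, 0, 0, 0, -0.8], [0, 0, 0, 0, 0, 0], [0, 0, 0, 0, 0, 0]], "gripper": 1}}

```text
time: 1.6
tool_pos: [0.3349, 0.3633, 0.2054]
ee_rot: [-3.141, -0.0, 3.14]
wrist_force: [0.4, 0.5, -0.3]
width: 0.0002
finger_force: 0.0
```

>>> {"name": "drive_tool", "arguments": {"commands": [[-0.6, -0.7, 0, 0, 0, 0], [-0.8, -0.9, 0, 0, 0, 0], [-0.8, -0.9, 0.2, 0, 0, 0], [-0.8, -1.0, 0.5, 0, 0, 0], [0, -0.07, 0.7, 0, 0, 0], [0, 0, 0.7, 0, 0, 0], [0, 0, 0.5, 0, 0, 0], [0, 0, 0.2, 0, 0, 0], [0, 0, 0, 0, 0, 0], [0, 0, 0, 0, 0, 0]]}}

```text
time: 2.85
tool_pos: [0.4555, 0.2214, 0.0947]
ee_rot: [3.141, 0.002, -3.141]
wrist_force: [-0.2, -1.0, 0.5]
width: 0.0006
finger_force: 0.0
```

>>> {"name": "drive_tool", "arguments": {"commands": [[0, 0, 0.1, 0, 0, 0], [0, 0, 0.1, 0, 0, 0], [0, 0, 0.025, 0, 0, 0], [0, 0, 0, 0, 0, 0], [0, 0, 0, 0, 0, 0]]}}

```text
time: 3.48
tool_pos: [0.4548, 0.2211, 0.0846]
ee_rot: [3.141, 0.0, -3.141]
wrist_force: [0.1, -0.7, 0.0]
width: 0.0006
finger_force: 0.0
```

>>> {"name": "drive_tool", "arguments": {"commands": [[0, 0, 0.025, 0, 0, 0], [0, 0, 0, 0, 0, 0]]}}

```text
time: 3.72
tool_pos: [0.4547, 0.2211, 0.0834]
ee_rot: [3.142, -0.0, -3.141]
wrist_force: [0.6, 0.6, -0.3]
width: 0.0002
finger_force: 0.0
```

>>> {"name": "drive_tool", "arguments": {"commands": [[0, 0, 0.0125, 0, 0, 0], [0, 0, 0, 0, 0, 0]]}}

```text
time: 3.98
tool_pos: [0.4548, 0.2211, 0.0833]
ee_rot: [3.141, 0.0, -3.141]
wrist_force: [-1.9, -0.8, 2.3]
width: 0.0003
finger_force: 0.9
```

>>> {"name": "drive_tool", "arguments": {"commands": [[0, 0, 0.01, 0, 0, 0], [0, 0, 0, 0, 0, 0]]}}

```text
time: 4.22
tool_pos: [0.4548, 0.2211, 0.0832]
ee_rot: [3.141, 0.0, -3.141]
wrist_force: [-1.9, -0.8, 5.4]
width: 0.0002
finger_force: 2.7
```

```bash
python3 -c "
from h import *
o=get_obs(); print(o['tool_pos'],o['wrist_force'],o['wrist_torque'],o['joint_torque'])"
```

```text
[0.45483349 0.22109739 0.08323113] [-1.9372065  -0.77546471  5.40313466] [-0.11187364  0.33652902 -0.02985037] [-7.82468333e-02 -2.80893373e+01 -2.71996683e+01  4.08718712e-02
 -6.90927878e-01 -1.39608333e-04]
```

Lid A carries 5 N without sinking, so it is firm. Next is B.

>>> {"name": "drive_tool", "arguments": {"commands": [[0, 0, -0.2, 0, 0, 0], [0, 0, -0.4, 0, 0, 0], [-0.4, -0.3, -0.1, 0, 0, 0], [-0.8, -0.6, 0, 0, 0, 0], [-0.8, -0.6, 0, 0, 0, 0], [-0.8, -0.6, 0, 0, 0, 0], [-0.7, -0.6, 0, 0, 0, 0], [-0.25, -0.22, 0.1, 0, 0, 0], [0, 0, 0.3, 0, 0, 0], [0, 0, 0.15, 0, 0, 0], [0, 0, 0, 0, 0, 0], [0, 0, 0, 0, 0, 0]]}}

```text
time: 5.72
tool_pos: [0.6044, 0.1051, 0.089]
ee_rot: [3.141, 0.0, -3.14]
wrist_force: [-0.2, 0.3, 1.0]
width: 0.0004
finger_force: 0.0
```

>>> {"name": "drive_tool", "arguments": {"commands": [[-0.05, 0, 0.05, 0, 0, 0], [0, 0, 0.05, 0, 0, 0], [0, 0, 0.02, 0, 0, 0], [0, 0, 0, 0, 0, 0]]}}

```text
time: 6.22
tool_pos: [0.6068, 0.1043, 0.0837]
ee_rot: [3.142, -0.0, -3.141]
wrist_force: [-0.2, -0.2, 0.1]
width: 0.0006
finger_force: 0.0
```

>>> {"name": "drive_tool", "arguments": {"commands": [[0, 0, 0.015, 0, 0, 0], [0, 0, 0, 0, 0, 0]]}}

```text
time: 6.48
tool_pos: [0.6069, 0.1043, 0.0833]
ee_rot: [3.142, 0.0, -3.141]
wrist_force: [0.3, 0.5, 1.0]
width: 0.0006
finger_force: 0.3
```

>>> {"name": "drive_tool", "arguments": {"commands": [[0, 0, 0.0125, 0, 0, 0], [0, 0, 0, 0, 0, 0]]}}

```text
time: 6.72
tool_pos: [0.6069, 0.1043, 0.0833]
ee_rot: [3.142, 0.001, -3.141]
wrist_force: [-1.9, 0.7, 4.4]
width: 0.0005
finger_force: 1.7
```

Lid B is firm too. Next is C.

>>> {"name": "drive_tool", "arguments": {"commands": [[0, 0, -0.2, 0, 0, 0], [0, 0, -0.4, 0, 0, 0], [0, -0.4, -0.1, 0, 0, 0], [0, -0.8, 0, 0, 0, 0], [0, -1, 0, 0, 0, 0], [0, -1, 0, 0, 0, 0], [0, -1, 0, 0, 0, 0], [0, -1, 0, 0, 0, 0], [0, -1, 0, 0, 0, 0], [0, -0.8, 0, 0, 0, 0], [0, -0.58, 0, 0, 0, 0], [0, 0, 0.3, 0, 0, 0], [0, 0, 0.25, 0, 0, 0], [0, 0, 0, 0, 0, 0], [0, 0, 0, 0, 0, 0]]}}

```text
time: 8.6
tool_pos: [0.607, -0.1978, 0.0886]
ee_rot: [3.141, -0.0, -3.14]
wrist_force: [1.0, -0.1, -0.5]
width: 0.0
finger_force: 0.0
```

>>> {"name": "drive_tool", "arguments": {"commands": [[0, 0.02, 0.05, 0, 0, 0], [0, 0, 0.05, 0, 0, 0], [0, 0, 0.015, 0, 0, 0], [0, 0, 0, 0, 0, 0]]}}

```text
time: 9.1
tool_pos: [0.6068, -0.1981, 0.084]
ee_rot: [3.141, -0.0, -3.141]
wrist_force: [0.6, 0.4, -0.5]
width: 0.0006
finger_force: 0.0
```

>>> {"name": "drive_tool", "arguments": {"commands": [[0, 0, 0.015, 0, 0, 0], [0, 0, 0, 0, 0, 0]]}}

```text
time: 9.35
tool_pos: [0.6068, -0.1982, 0.0834]
ee_rot: [3.142, -0.0, -3.142]
wrist_force: [-0.7, -0.4, -0.3]
width: 0.0004
finger_force: 0.0
```

>>> {"name": "drive_tool", "arguments": {"commands": [[0, 0, 0.0125, 0, 0, 0], [0, 0, 0, 0, 0, 0]]}}

```text
time: 9.6
tool_pos: [0.6068, -0.1982, 0.0831]
ee_rot: [-3.142, -0.0, -3.141]
wrist_force: [-0.8, -0.7, 1.9]
width: 0.0007
finger_force: 0.4
```

>>> {"name": "drive_tool", "arguments": {"commands": [[0, 0, 0.01, 0, 0, 0], [0, 0, 0, 0, 0, 0]]}}

```text
time: 9.85
tool_pos: [0.6067, -0.1981, 0.0826]
ee_rot: [3.142, -0.0, -3.141]
wrist_force: [-1.4, -0.3, 0.5]
width: 0.0003
finger_force: 0.7
```

>>> {"name": "drive_tool", "arguments": {"commands": [[0, 0, 0.015, 0, 0, 0], [0, 0, 0, 0, 0, 0]]}}

```text
time: 10.1
tool_pos: [0.6067, -0.1981, 0.0819]
ee_rot: [3.141, -0.0, -3.141]
wrist_force: [-1.8, 0.3, 1.6]
width: 0.0001
finger_force: 0.9
```

>>> {"name": "drive_tool", "arguments": {"commands": [[0, 0, 0.015, 0, 0, 0], [0, 0, 0, 0, 0, 0]]}}

```text
time: 10.35
tool_pos: [0.6067, -0.1981, 0.0816]
ee_rot: [3.142, -0.0, -3.141]
wrist_force: [-2.5, 0.7, 3.2]
width: 0.0005
finger_force: 1.5
```

>>> {"name": "drive_tool", "arguments": {"commands": [[0, 0, 0.01, 0, 0, 0], [0, 0, 0, 0, 0, 0]]}}

```text
time: 10.6
tool_pos: [0.6068, -0.1982, 0.0814]
ee_rot: [-3.141, 0.0, -3.141]
wrist_force: [-3.3, 0.3, 5.1]
width: 0.0008
finger_force: 2.6
```

C sank about 1.9 mm under 2 N, then went stiff at the tip limit, so C is the rocker. I'll lift off and move over its middle.

>>> {"name": "drive_tool", "arguments": {"commands": [[0, 0, -0.05, 0, 0, 0], [0, 0, -0.1, 0, 0, 0], [0, 0, -0.3, 0, 0, 0], [-0.3, 0, 0, 0, 0, 0], [-0.4, -0.02, 0, 0, 0, 0], [0, 0, 0, 0, 0, 0], [0, 0, 0, 0, 0, 0]]}}

```text
time: 11.48
tool_pos: [0.6348, -0.1988, 0.0986]
ee_rot: [3.141, -0.001, -3.141]
wrist_force: [0.6, -0.3, 0.3]
width: 0.0005
finger_force: 0.0
```

Run:
```python
from h import *
for n in("top","scene"):
    s=snapshot(n); W=cloud(s); 
    m=(np.hypot(W[...,0]-.6345,W[...,1]+.199)<.045)&(abs(W[...,2]-.082)<.008)
    p=W[m]; t=p[p[:,2]>np.median(p[:,2])-.003]
    A=np.c_[t[:,:2]-[.6345,-.199],np.ones(len(t))]; c=np.linalg.lstsq(A,t[:,2],rcond=None)[0]
    print(n,len(p),p.mean(0),(p.min(0)+p.max(0))/2,c)
s=snapshot("scene"); cv2.imwrite("pics/s2.png",cv2.resize(s["image"][120:260,180:380],(800,560)))
print(get_obs()["tool_pos"])
```

```text
top 109 [ 0.60518066 -0.19663278  0.08313013] [ 0.61526495 -0.20030848  0.08171179] [ 0.0023713  -0.03502146  0.08409574]
scene 381 [ 0.63993022 -0.19446519  0.08113622] [ 0.63464782 -0.19990374  0.08130362] [-0.00067863  0.00845793  0.0817759 ]
[ 0.63452778 -0.19888175  0.0988958 ]
```

View pics/s2.png

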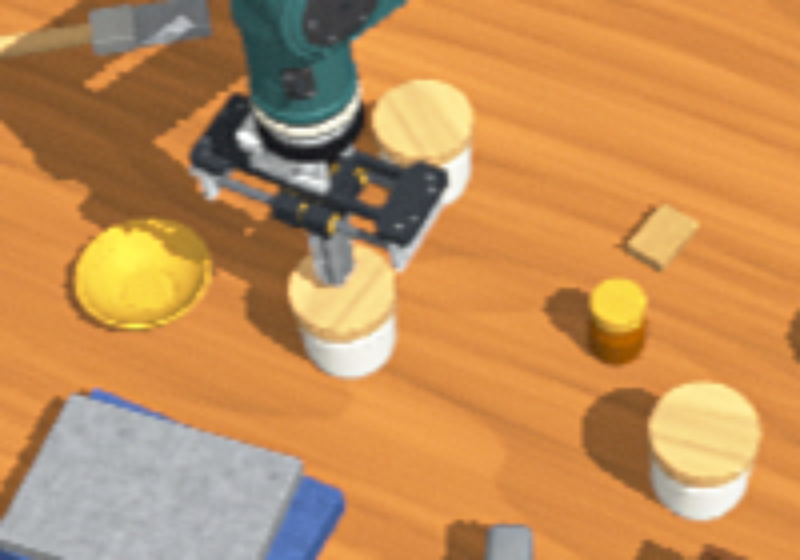

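The view shows the lid at about (342,290) level again with the fingers above its middle, and the neighbours have not moved. I'll press down on the middle.

>>> {"name": "drive_tool", "arguments": {"commands": [[0, 0, 0.15, 0, 0, 0], [0, 0, 0.15, 0, 0, 0], [0, 0, 0.05, 0, 0, 0], [0, 0, 0.025, 0, 0, 0], [0, 0, 0.02, 0, 0, 0], [0, 0, 0, 0, 0, 0]]}}

```text
time: 12.38
tool_pos: [0.635, -0.199, 0.0834]
ee_rot: [-3.142, 0.0, -3.141]
wrist_force: [-0.3, -0.7, -0.2]
width: 0.0007
finger_force: 0.0
```

>>> {"name": "drive_tool", "arguments": {"commands": [[0, 0, 0.0125, 0, 0, 0], [0, 0, 0.0125, 0, 0, 0], [0, 0, 0, 0, 0, 0]]}}

```text
time: 12.75
tool_pos: [0.6351, -0.199, 0.0833]
ee_rot: [-3.141, 0.001, -3.141]
wrist_force: [-1.5, 0.6, 6.1]
width: 0.0003
finger_force: 2.7
```

>>> {"name": "drive_tool", "arguments": {"commands": [[0, 0, 0.0125, 0, 0, 0], [0, 0, 0.0125, 0, 0, 0], [0, 0, 0, 0, 0, 0]]}}

```text
time: 13.12
tool_pos: [0.6352, -0.199, 0.0824]
ee_rot: [-3.141, 0.001, -3.141]
wrist_force: [-1.1, 0.3, 5.9]
width: 0.0003
finger_force: 3.0
```

>>> {"name": "drive_tool", "arguments": {"commands": [[0, 0, 0.0125, 0, 0, 0], [0, 0, 0.0125, 0, 0, 0], [0, 0, 0.0125, 0, 0, 0], [0, 0, 0.0125, 0, 0, 0], [0, 0, 0, 0, 0, 0]]}}

```text
time: 13.75
tool_pos: [0.6351, -0.199, 0.0804]
ee_rot: [-3.141, 0.001, -3.141]
wrist_force: [-2.0, 0.9, 5.9]
width: 0.0005
finger_force: 3.0
```

>>> {"name": "drive_tool", "arguments": {"commands": [[0, 0, 0.0125, 0, 0, 0], [0, 0, 0.0125, 0, 0, 0], [0, 0, 0.0125, 0, 0, 0], [0, 0, 0, 0, 0, 0]]}}

```text
time: 14.25
tool_pos: [0.6351, -0.1989, 0.0793]
ee_rot: [-3.141, 0.001, -3.141]
wrist_force: [-1.9, 1.0, 7.0]
width: 0.0006
finger_force: 3.5
```

>>> {"name": "drive_tool", "arguments": {"commands": [[0, 0, 0.0125, 0, 0, 0], [0, 0, 0.0125, 0, 0, 0], [0, 0, 0, 0, 0, 0]]}}

```text
time: 14.62
tool_pos: [0.6351, -0.1989, 0.0793]
ee_rot: [-3.141, 0.002, -3.141]
wrist_force: [-3.5, 0.6, 9.5]
width: 0.0004
finger_force: 4.9
```

>>> {"name": "drive_tool", "arguments": {"commands": [[0, 0, 0.0125, 0, 0, 0], [0, 0, 0.0125, 0, 0, 0], [0, 0, 0, 0, 0, 0]]}}

```text
time: 15.0
tool_pos: [0.6351, -0.199, 0.0793]
ee_rot: [-3.141, 0.002, -3.141]
wrist_force: [-4.2, 2.4, 11.7]
width: 0.0001
finger_force: 6.3
```

It has bottomed out 4 mm lower. I'll lift straight up and withdraw toward the robot, clear of everything.

>>> {"name": "drive_tool", "arguments": {"commands": [[0, 0, -0.05, 0, 0, 0], [0, 0, -0.1, 0, 0, 0], [0, 0, -0.3, 0, 0, 0], [0, 0, -0.8, 0, 0, 0], [0, 0, -1, 0, 0, 0], [0.4, 0.4, -1, 0, 0, 0], [0.8, 0.8, 0, 0, 0, 0], [1, 0.8, 0, 0, 0, 0], [1, 0.8, 0, 0, 0, 0], [1, 0.8, 0, 0, 0, 0], [1, 0.8, 0, 0, 0, 0], [0.5, 0.4, 0, 0, 0, 0], [0, 0, 0, 0, 0, 0], [0, 0, 0, 0, 0, 0]]}}

```text
time: 16.75
tool_pos: [0.4075, -0.0074, 0.2059]
ee_rot: [-3.141, 0.001, 3.142]
wrist_force: [-0.6, -0.1, -0.9]
width: 0.0002
finger_force: 0.0
```

Run:
```python
from h import *
for n in("top","scene"):
    s=snapshot(n); W=cloud(s); cv2.imwrite(f"pics/{n}3.png",s["image"])
    for x,y in((.484,.2205),(.6345,.1045),(.6345,-.199),(.458,-.218)):
        d=np.hypot(W[...,0]-x,W[...,1]-y)
        m=(d<.06)&(abs(W[...,2]-.08)<.008); p=W[m]; t=W[(d<.034)&(abs(W[...,2]-.082)<.008)]
        if len(t)<20: print(n,x,y,"hidden"); continue
        A=np.c_[t[:,:2]-[x,y],np.ones(len(t))]; c=np.linalg.lstsq(A,t[:,2],rcond=None)[0]
        print(n,len(p),np.round((p.min(0)+p.max(0))/2,4),"tilt,z",np.round(c,4))
```

```text
top 580 [0.4844 0.2206 0.08  ] tilt,z [ 0.0024 -0.0044  0.0832]
top 567 [0.6335 0.1048 0.08  ] tilt,z [0.0046 0.0083 0.0831]
top 585 [ 0.6337 -0.1975  0.0797] tilt,z [ 0.004  -0.0003  0.0796]
top 573 [ 0.4576 -0.2178  0.0802] tilt,z [ 0.0032 -0.0061  0.0834]
scene 509 [0.484  0.2197 0.08  ] tilt,z [0.0206 0.002  0.0813]
scene 553 [0.6336 0.1043 0.0798] tilt,z [0.0065 0.0027 0.0812]
scene 455 [ 0.6354 -0.1993  0.0786] tilt,z [ 0.0056 -0.0018  0.078 ]
scene 403 [ 0.4578 -0.2191  0.0797] tilt,z [0.0073 0.0019 0.0813]
```

View pics/scene3.png

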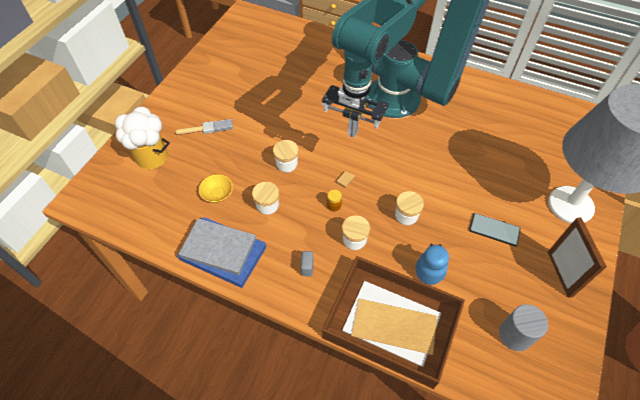

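The pressed lid, at pixel (266,195), is now about 3.5 mm lower by the depth cameras and level. The other lids and objects are where they were, and the arm is clear.

```bash
python3 -c "
from bench import close_job; print(close_job())"
```

```text
the job is handed in; nothing more can be done
None
```

The rocking lid was the one at about (0.634, -0.199); I pressed it on its middle until it sat level, about 4 mm lower, with the other lids and objects unmoved and the arm clear, and the job is handed in.

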